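# Draw out the recessed filter tray with the pull hook

### The arm

A 6-joint arm with a two-finger parallel gripper is mounted at the origin on the work surface; the furniture and walls round the work are solid. World frame = base frame: x ahead of the robot, y to its left, z up, the work surface at z = 0. Lengths are in m, angles in degrees, forces in N, time in s.
With the tool pointing down it reaches from about 0.25 to 0.725 m from the base axis. Payload 9.7 kg.
Tool frame: the origin (TCP) lies at the very end of the fingers, on their centre line; the grasp point (between the pads) lies 19 mm behind it; z points along the fingers, y is the line along which they close (so a half turn about z gives the same grasp; the last joint's range is limited). The gripper opens to 85 mm and grips with 20 to 120 N. Pads are 22 mm wide; open, the fingers measure 114 mm over their backs; the gripper's body (76 mm by 85 mm) begins 54 mm behind the grasp point. The pads swing forward as they close: fully open they stand 13 mm farther back than shut.
Start: joints at [-64.973, 4.979, 10.078, 95.1, 0, 90], TCP at [0.233, -0.498, 0.231] pointing down, gripper open.
Joint ranges: [-179.16, 179.16], [-48.56, 103.87], [-65.8, 70.77], [-126.05, 130.52], [-82.76, 87.17], [-180, 180]. Speed limits (degrees/s): [127.2, 127.2, 147.25, 180, 180, 180].

### API

Orientations are given as [roll, pitch, yaw] about the fixed x, y, z axes, in that order (R = Rz(yaw) Ry(pitch) Rx(roll)).
In Python, from workcell import bot gives the robot as it stands.
- The arm moves only by the tool arm_command, never from a script. Its argument "series" is a list of rows, each a list of 4 numbers: the shift along the tool's x, y, z in m, then the turn about the tool's z in rad. A call has exactly 5 rows; each row is the pose to reach, as a shift and turn from the pose commanded when the call began, along the tool's axes at that moment; what a row does not reach only later rows make up. A row lasts 1/10 s, in which the tool goes at most 50 mm and 8.59 degrees, less where a joint would pass 70% of its speed; a pose out of reach is approached as far as the arm can. A call with a gripper value outside its range is refused whole. "hand" is the finger opening in m, from 0 to 0.0854, set as the call begins (left out, the last holds). The fingers move at their own pace and stop on an object; "grip_force" is the grip in N (left out, the last holds). Time passes only in rows, so rows that repeat a pose let the fingers close, or fill a call up. It gives the time, the measured TCP pose, the force, the opening and the grip force at its end, in the units of the state.
- bot.get_obs(): the state, without advancing time (a new reading comes with each control period).
- bot.camera(name): name is "side" or "top" or "wrist"; returns a dict with "color" (384x512x3 uint8, blue, green, red), "camera_matrix" (3x3 intrinsics, pixels), "xyz" and "orientation" of the camera in the world; the wrist camera has in their place "T_tool_cam" (4x4, takes a point from camera to tool coordinates, whose origin is the TCP and whose axes are the flange's). Camera axes: x right, y up, looking along -z (the intrinsics and any distortion apply to the point x, -y, -z); pixel columns grow to the right and rows downward; lengths in m; the calibration is good to about 2 mm. A picture is of the moment at which its call begins: read the wrist's pose just before it. There is no depth.
- bot.job_done(): hands the job in; it is judged then, once.
Trained networks look in the newest picture that a camera, given by its name, has taken for a name from the list of things; names that differ only in an ending like _2 or _b are one class to them, and where a whole thing is asked for, a point or a joint stands for the part that bears it (a point fixed in the world has none). Each returns a list of dicts, best first, with "confidence" (0 to 1); they miss things now and then, are a little off and sometimes report something else, mostly with a low value. They report only what shows in the picture. A call takes as long as a camera call.
- bot.find_in(camera, target): "location" ([column, row] in pixels, amid what is visible of it).
- bot.mark_of(camera, target): "location" ([column, row] in pixels: a listed point, or the origin of a listed thing).
The state is a dict: "time": time; "q": joint angles; "qd": joint speeds; "joint_efforts": joint torques, N m; "ee_pos": TCP position; "tcp_rot": TCP orientation; "wrist_force": force on the tool from outside, world axes, zero at the start; "torque": the same for the moment, N m; "opening": finger opening in m; "grasp_force": force on a finger pad.
Only numpy, scipy, OpenCV 4.12 (cv2) and the standard library are available. Lean on these libraries where they do the work, as an engineer would, in place of code of your own. Each camera call takes 0.05 s, during which the arm holds its last target. There are 200 camera calls.

### The job

The filter tray sits too far back under the hood of the low grey bench unit for fingers: lift the pull hook off its rack, feel under the hood with its tip for the finger hole in the tray's front lip, and with the tip in that hole draw the tray out as far as it will go. Then hang the hook back on its rack. Only the hook may touch the unit and its tray; do not force anything, and do not shift the grease tin.

Things in the scene. Friction and masses are not known exactly. Their poses are not given: they have to be found in the camera images.
- unit: Low grey bench filter unit, fixed to the table, 200 (x) x 200 (y) x 130 mm high. Origin on the table under its centre, z up; its open front faces its own -x. A flat hood (top 70 mm above the table) covers it from the front edge at x = -100 mm; from x = -30 mm back a housing stands on the hood, up to 130 mm. The bay under the hood is 188 mm wide, its floor 6 mm above the table.
- hood_edge (a point): Middle of the hood's lower front edge: x = -100 mm in the unit's frame, 64 mm above the table; axes as the unit. Nothing stands in front of it.
- lip_middle (a point): Fixed point of the unit, 45 mm behind the hood's edge, 28 mm above the table; axes as the unit. Under the hood lies a steel tray 130 mm wide; its front lip is a level plate 4 mm thick, free below, top at this height. Tray fully in, the lip spans 13 mm before to 17 mm behind this point. Its one finger hole, 14 mm along x by 18 mm along y, is in this point's x when the tray is fully in.
- tray (a joint): How far the tray, and its hole with it, is drawn out to the unit's -x, m: 0 fully in, 0.110 at its stop; starts 0 to 15 mm out, drags with about 3 N, stays where left. The tray also has stiff sideways play in its bay: it and its hole (middle of the lip) lie anywhere from 28 mm left to 28 mm right of the unit's centre line. This is not reported and the hood hides it: feel for it.
- hook: Pull hook, about 0.16 kg. Origin on its axis at the underside of its round steel collar (32 mm across, 5 mm thick), z up. Above the collar a square wooden handle, 20 x 20 mm, sides along x and y, up to z = 80 mm, to grip. Below it a 6 mm round shank down to z = -55 mm, then a level 6 mm round foot (axis at z = -55) reaching 65 mm to +x; its end, 6 mm round, turns down to z = -71 mm.
- hook_tip (a point): The lowest point of the hook's turned-down tip (65, 0, -71 mm in the hook's frame), axes as the hook.
- rack: Steel hook rack, fixed: foot 160 x 100 mm, post 95 mm behind the origin (+x). From the post's head two level round prongs, 8 mm thick, 14 mm clear between them, tops 160 mm above the table, point to the rack's -x; they end at x = -36 mm, turned up to 170 mm. Origin on the table below rack_seat, z up.
- rack_seat (a point): Midway between the prongs, level with their tops (160 mm up). The hook hangs with its shank between the prongs and its collar resting on them, its origin within 10 mm of here, its foot about along the rack's +x. To leave or enter, raise the collar above the turned-up ends and move the shank along the rack's x axis through the open -x end.
- grease_tin: Grease tin, 127 mm across, 142 mm high, origin under its centre; a bystander on the other side of the unit from the rack.

How it is judged (in metres and radians):
On the way, in this order (a step that is already met when the one before it is completed fails the run):
1. the hook is lifted off its rack (distance between hook and rack_seat above 0.1 m), for 0.1 s.
2. the tray is drawn out to within 12 mm of its stop with the hook's tip in its finger hole (value of joint tray above 0.098 m and x of hook_tip in the frame of unit between -0.175 and -0.145 m and y of hook_tip in the frame of unit between -0.04 and 0.04 m and height (world z) of hook_tip below 0.026 m), for 0.1 s.
At the end, for the whole second after the job is handed in: The tray stands drawn out to within 12 mm of its stop (joint at least 0.098 m), and the hook hangs at rest in the rack: collar on the prongs (within 5 mm of their height), shank between them (within 8 mm sideways, anywhere along their length), upright within 0.12 rad, released (value of joint tray above 0.098 m and x of hook in the frame of rack between -0.025 and 0.08 m and y of hook in the frame of rack between -0.008 and 0.008 m and height (world z) of hook between 0.155 and 0.165 m and angle between hook's own z axis and vertical below 0.12 rad and linear speed of hook below 0.02 m/s); the robot touches nothing.
It fails at once if the fingers or arm push on the unit or its tray (more than 2 N) (contact force between any of the fingers, the arm and unit above 2 N).
It fails at once if the hook is forced against the unit or its tray (more than 40 N) (contact force between hook and unit above 40 N).
It fails at once if the grease tin is shifted by more than 30 mm (distance of grease_tin from where it was at the start of the episode above 0.03 m).
It also fails if it takes over 54 s, if anything falls off the work surface, if the arm or the gripper's body presses on something with over 40 N, if the wrist force passes 120 N, or if a joint passes its speed limit or range.

## Working session

There is one attempt and no reset: what is moved stays moved. The work goes in short steps, Python scripts to look and compute and a tool call to move; the robot and the scene stay as the last step left them, time stands still between calls to the robot, and variables do not carry over. Pictures are saved under pics/ and viewed, at most 10 in all, crops included, and the job is handed in when it is done.

Besides the shell and the picture viewer there is one more tool, called after "Emit:" in YAML: its name, and indented under it one key for each argument. arm_command: Moves the arm, as the interface text tells. Its arguments: {"type":"object","properties":{"series":{"type":"array"},"hand":{"type":"number"},"grip_force":{"type":"number"}},"required":["series"]}

```bash
mkdir -p pics && python3 - <<'E'
from workcell import bot
import cv2, numpy as np
o=bot.get_obs(); print({k:np.round(v,3).tolist() for k,v in o.items()})
for c in ("side","top"):
    r=bot.camera(c); cv2.imwrite(f"pics/{c}0.png",r["color"])
    print(c,np.round(r["camera_matrix"],1).tolist(),r["xyz"],r["orientation"],[k for k in r])
    for t in ("unit","hood_edge","lip_middle","hook","hook_tip","rack","rack_seat","grease_tin","tray"):
        for f in ("mark_of","find_in"):
            try:
                print(t,f,[(np.round(d["location"],1).tolist(),round(d["confidence"],2)) for d in getattr(bot,f)(c,t)[:2]])
            except Exception as e: print(t,f,e)
E
```

```text
{'time': 0.0, 'q': [-64.975, 5.01, 10.034, 95.099, -0.001, 90.001], 'qd': [-0.014, 0.071, -0.001, -0.07, -0.058, 0.035], 'joint_efforts': [0.0, -52.039, 46.481, 0.016, 0.0, -0.0], 'ee_pos': [0.233, -0.498, 0.231], 'tcp_rot': [-179.925, 0.001, 25.024], 'wrist_force': [-0.398, 0.674, 0.622], 'torque': [-0.057, 0.023, -0.003], 'grasp_force': 0.0, 'opening': 0.085}
side [[412.9, 0.0, 253.0], [0.0, 412.9, 191.1], [0.0, 0.0, 1.0]] [-0.0732997   0.91036053  0.61923762] [  65.00706542    0.61953611 -144.69918296] ['color', 'camera_matrix', 'xyz', 'orientation']
unit mark_of []
unit find_in [([230.1, 194.6], 0.89)]
hood_edge mark_of [([253.5, 201.6], 0.91)]
hood_edge find_in [([229.8, 193.6], 0.55)]
lip_middle mark_of [([245.2, 205.2], 0.57)]
lip_middle find_in [([229.7, 192.9], 0.81)]
hook mark_of [([336.8, 145.6], 0.49)]
hook find_in [([337.4, 139.9], 0.79)]
hook_tip mark_of [([313.5, 165.3], 0.8)]
hook_tip find_in [([333.5, 138.5], 0.81), ([230.8, 194.9], 0.27)]
rack mark_of [([335.4, 194.7], 0.87)]
rack find_in [([323.5, 188.4], 0.72)]
rack_seat mark_of [([339.2, 151.4], 0.55)]
rack_seat 
[... 656 characters left out ...]
p_middle mark_of [([263.8, 183.4], 0.62)]
lip_middle find_in [([269.1, 160.1], 0.7), ([382.2, 227.7], 0.32)]
hook mark_of [([376.1, 226.2], 0.67)]
hook find_in [([380.7, 227.7], 0.73), ([268.2, 161.4], 0.66)]
hook_tip mark_of [([367.7, 206.0], 0.56)]
hook_tip find_in [([378.5, 226.4], 0.61)]
rack mark_of [([362.0, 229.0], 0.76)]
rack find_in [([362.8, 217.2], 0.82)]
rack_seat mark_of [([376.8, 232.2], 0.75)]
rack_seat find_in [([364.1, 219.4], 0.84), ([269.3, 158.7], 0.34)]
grease_tin mark_of [([162.8, 220.4], 0.88)]
grease_tin find_in [([152.4, 217.6], 0.81)]
tray mark_of it knows: grease_tin, hood_edge, hook, hook_tip, lip_middle, rack, rack_seat, unit
tray find_in [([379.5, 228.5], 0.39)]
```

```bash
cat > h.py <<'E'
import numpy as np, cv2
from scipy.spatial.transform import Rotation as R
from workcell import bot
K={"side":np.array([[412.9,0,253.0],[0,412.9,191.1],[0,0,1]]),"top":np.array([[409.5,0,254.8],[0,409.5,191.7],[0,0,1]])}
P={"side":([-0.0732997,0.91036053,0.61923762],[65.00706542,0.61953611,-144.69918296]),"top":([0.4733589,0.02349769,1.32309829],[5.20277739,-0.11427116,-90.99125707])}
def ray(c,px):
    p,o=P[c]; k=K[c]
    d=np.array([(px[0]-k[0,2])/k[0,0],-(px[1]-k[1,2])/k[1,1],-1])
    return np.array(p),R.from_euler('xyz',o,degrees=True).as_matrix()@d
def atz(c,px,z):
    p,d=ray(c,px); return p+d*(z-p[2])/d[2]
def proj(c,X):
    p,o=P[c]; k=K[c]
    v=R.from_euler('xyz',o,degrees=True).as_matrix().T@(np.array(X)-p)
    return np.array([k[0,2]-k[0,0]*v[0]/v[2],k[1,2]+k[1,1]*v[1]/v[2]])
E
python3 - <<'E'
from h import *
for c,t,px,z in [("top","unit",(264.2,165.9),0),("top","edge",(262.3,196.8),.064),("top","lip",(263.8,183.4),.028),("side","edge",(253.5,201.6),.064),("side","lip",(245.2,205.2),.028),
 ("top","hook",(376.1,226.2),.16),("top","tip",(367.7,206),.089),("top","rack",(362,229),0),("top","seat",(376.8,232.2),.16),
 ("side","hook",(336.8,145.6),.16),("side","tip",(313.5,165.3),.089),("side","rack",(335.4,194.7),0),("side","seat",(339.2,151.4),.16),("top","tin",(162.8,220.4),0),("side","tin",(196.1,281.3),0)]:
    print(c,t,np.round(atz(c,px,z),4))
a=cv2.imread("pics/top0.png")[120:280,130:430]; b=cv2.imread("pics/side0.png")[90:310,130:430]
cv2.imwrite("pics/topc.png",cv2.resize(a,None,fx=2.6,fy=2.6,interpolation=cv2.INTER_CUBIC)); cv2.imwrite("pics/sidec.png",cv2.resize(b,None,fx=2.6,fy=2.6,interpolation=cv2.INTER_CUBIC))
E
```

```text
top unit [ 0.6778 -0.0134  0.    ]
top edge [ 0.5718 -0.0039  0.064 ]
top lip [ 0.6172 -0.0102  0.028 ]
side edge [0.5753 0.0021 0.064 ]
side lip [ 0.6244 -0.0213  0.028 ]
top hook [ 0.4752 -0.3224  0.16  ]
top tip [ 0.5365 -0.3209  0.089 ]
top rack [ 0.4673 -0.3242  0.    ]
top seat [ 0.4583 -0.3237  0.16  ]
side hook [ 0.4751 -0.3522  0.16  ]
side tip [ 0.5366 -0.3071  0.089 ]
side rack [ 0.4458 -0.3056  0.    ]
side seat [ 0.4434 -0.3022  0.16  ]
top tin [0.506  0.3168 0.    ]
side tin [0.5153 0.3292 0.    ]
```

View pics/topc.png

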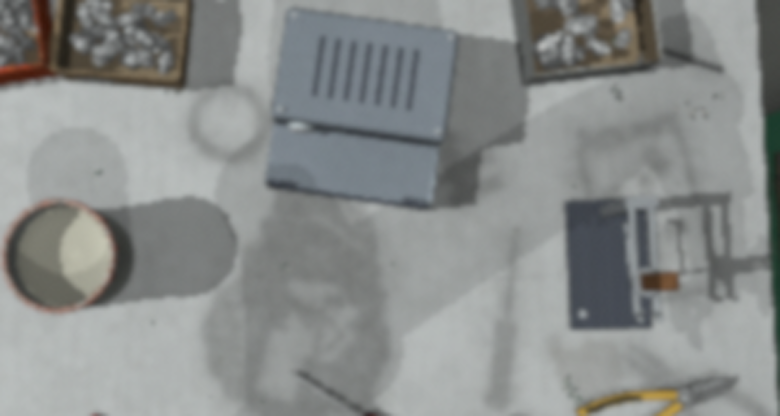

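View pics/sidec.png

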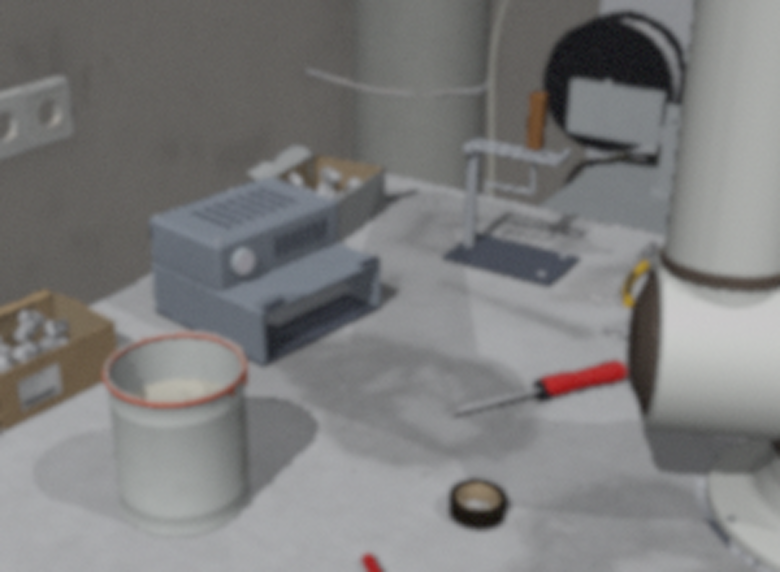

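The top view shows the unit with its hood front corners at px (233,192) and (296,200), turned about 7° clockwise. The rack stands right at about (365,221), with its post towards +x and the handle at about (384,228). The tin is on the left at (154,218). The side view shows the open bay front facing the robot and the hook's foot pointing to the post.

```bash
python3 - <<'E'
from h import *
from scipy.optimize import least_squares
T=lambda p:(p[0]/2.6+130,p[1]/2.6+120); S=lambda p:(p[0]/2.6+130,p[1]/2.6+90)
obs=[("top",(-.1,.1,.07),T((268,187))),("top",(-.1,-.1,.07),T((433,207))),("top",(-.03,.1,.13),T((272,120))),("top",(-.03,-.1,.13),T((441,142))),
("top",(.1,.1,.13),T((290,8))),("top",(.1,-.1,.13),T((456,32))),
("side",(-.1,-.1,.07),S((379,262))),("side",(-.1,.1,.07),S((267,318))),("side",(-.1,.1,.0),S((267,361))),
("top",(-.1,0,.064),(262.3,196.8)),("side",(-.1,0,.064),(253.5,201.6))]
def W(v,X): c,s=np.cos(v[2]),np.sin(v[2]); return (v[0]+c*X[0]-s*X[1],v[1]+s*X[0]+c*X[1],X[2])
f=lambda v:np.concatenate([proj(c,W(v,X))-p for c,X,p in obs])
r=least_squares(f,[.67,0,-.1],loss="soft_l1"); print("unit",np.round(r.x,4),np.degrees(r.x[2])); print(np.round(f(r.x).reshape(-1,2),1).tolist())
for p in [(566,200),(570,328),(652,326),(650,205)]: print("foot",np.round(atz("top",T(p),.008),4))
for z,p in[(.24,(679,281)),(.165,(643,283))]: print("handle",np.round(atz("top",T(p),z),4))
# handle in side: top (539,92), bottom (537,148)
print("handle side top",np.round(atz("side",S((539,93)),.24),4),"bot",np.round(atz("side",S((537,147)),.165),4))
o=bot.get_obs(); bot.camera("wrist")
E
```

```text
unit [ 0.6732 -0.0224 -0.1462] -8.378937412680422
[[-1.7, -0.3], [-0.6, 0.4], [-1.2, 0.1], [1.3, 0.3], [-2.3, 0.2], [0.7, -0.5], [1.4, -2.2], [-1.0, -2.3], [-0.2, 2.3], [1.3, -0.8], [2.2, -1.1]]
foot [ 0.571  -0.2802  0.008 ]
foot [ 0.4136 -0.2791  0.008 ]
foot [ 0.4143 -0.3798  0.008 ]
foot [ 0.563  -0.3841  0.008 ]
handle [ 0.4695 -0.3381  0.24  ]
handle [ 0.4677 -0.324   0.165 ]
handle side top [ 0.4636 -0.3172  0.24  ] bot [ 0.4657 -0.329   0.165 ]
```

Emit:
arm_command:
  series:
    - [0.04,-0.03,-0.04,0.1]
    - [0.08,-0.06,-0.08,0.2]
    - [0.12,-0.08,-0.12,0.3]
    - [0.15,-0.09,-0.14,0.4]
    - [0.15,-0.09,-0.14,0.436]

```text
time: 2.35
ee_pos: [0.3318, -0.3514, 0.3744]
tcp_rot: [179.9, -0.2, -0.1]
wrist_force: [0.7, -0.5, 0.3]
opening: 0.0857
grasp_force: 0.0
```

```bash
cat >> h.py <<'E'
def wrist(name=None):
    o=bot.get_obs(); r=bot.camera("wrist")
    Tt=np.eye(4); Tt[:3,:3]=R.from_euler('xyz',o["tcp_rot"],degrees=True).as_matrix(); Tt[:3,3]=o["ee_pos"]
    if name: cv2.imwrite(f"pics/{name}.png",r["color"])
    return Tt@np.array(r["T_tool_cam"]),np.array(r["camera_matrix"]),r
def watz(M,k,px,z):
    d=M[:3,:3]@np.array([(px[0]-k[0,2])/k[0,0],-(px[1]-k[1,2])/k[1,1],-1]); p=M[:3,3]; return p+d*(z-p[2])/d[2]
def wproj(M,k,X):
    v=M[:3,:3].T@(np.array(X)-M[:3,3]); return np.array([k[0,2]-k[0,0]*v[0]/v[2],k[1,2]+k[1,1]*v[1]/v[2]])
E
python3 - <<'E'
from h import *
M,k,r=wrist("w1"); print(np.round(M,3),np.round(k,1),r.keys())
for t,z in (("hook",.16),("hook_tip",.089),("rack",0),("rack_seat",.16)):
    for d in bot.mark_of("wrist",t)[:2]: print(t,np.round(d["location"],1),round(d["confidence"],2),np.round(watz(M,k,d["location"],z),4))
E
```

```text
[[-0.001  0.951  0.31   0.411]
 [-1.    -0.002  0.002 -0.351]
 [ 0.003 -0.31   0.951  0.517]
 [ 0.     0.     0.     1.   ]] [[292.2   0.  254.5]
 [  0.  292.2 189.9]
 [  0.    0.    1. ]] dict_keys(['color', 'camera_matrix', 'T_tool_cam'])
hook [231.2  37.8] 0.64 [ 0.47  -0.326  0.16 ]
rack [235.9  60.8] 0.8 [ 0.4629 -0.3218  0.    ]
rack_seat [227.2  45.7] 0.73 [ 0.4621 -0.3214  0.16  ]
```

View pics/w1.png

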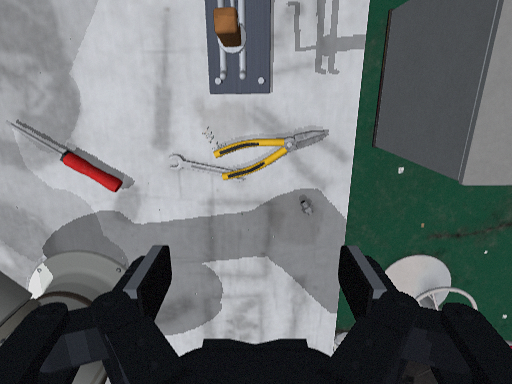

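The wrist view shows the handle top at about (228,12) with the collar at (231,38), and the prong tips at (222,77) and (242,76) above the dark foot plate.

```bash
python3 - <<'E'
from h import *
M,k,r=wrist()
im=r["color"][0:100,190:290]; cv2.imwrite("pics/w1c.png",cv2.resize(im,None,fx=6,fy=6,interpolation=cv2.INTER_CUBIC))
for n,p,z in(("prongL",(222,77),.166),("prongR",(242,76),.166),("prongL0",(220,2),.156),("prongR0",(241.5,12),.156),("footBL",(209,94),.008),("footBR",(271,92),.008),("footTR",(271,0),.008),("footTL",(206.5,0),.008)): print(n,np.round(watz(M,k,p,z),4))
E
```

```text
prongL [ 0.4269 -0.317   0.166 ]
prongR [ 0.428  -0.3392  0.166 ]
prongL0 [ 0.5017 -0.3163  0.156 ]
prongR0 [ 0.4924 -0.339   0.156 ]
footBL [ 0.4086 -0.2783  0.008 ]
footBR [ 0.4119 -0.38    0.008 ]
footTR [ 0.5425 -0.3775  0.008 ]
footTL [ 0.5424 -0.2809  0.008 ]
```

View pics/w1c.png

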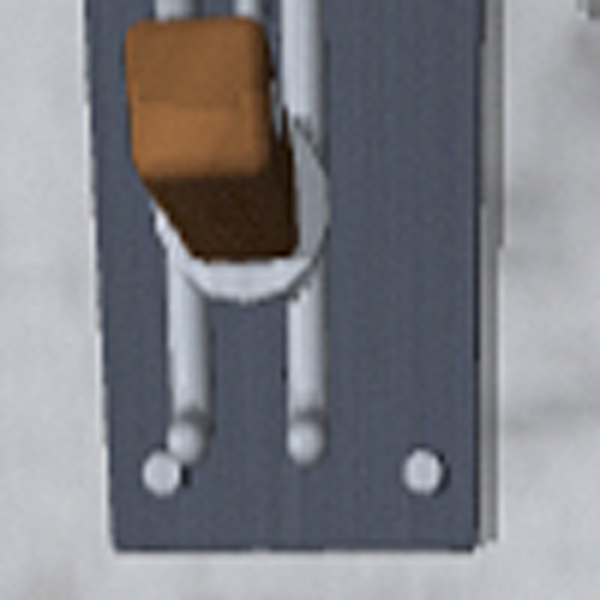

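The crop shows the handle vertical. Its centre works out at about (0.474, -0.3265). The prong tips are at px (221,73) and (241,73), with the rack yaw near 0. I'll grasp the handle 55 mm above the collar.

Emit:
arm_command:
  series:
    - [0.047,-0.008,0.01,0]
    - [0.095,-0.016,0.03,0]
    - [0.142,-0.025,0.06,0]
    - [0.142,-0.025,0.09,0]
    - [0.142,-0.025,0.11,0]
  hand: 0.06

```text
time: 3.15
ee_pos: [0.4727, -0.3281, 0.2562]
tcp_rot: [-179.8, 0.3, 0.1]
wrist_force: [-0.9, 0.3, 0.3]
opening: 0.0601
grasp_force: 0.0
```

Emit:
arm_command:
  series:
    - [0,0,0.03,0]
    - [0,0,0.055,0]
    - [0,0,0.068,0]
    - [0,0,0.068,0]
    - [0,0,0.068,0]

```text
time: 3.65
ee_pos: [0.4722, -0.3287, 0.194]
tcp_rot: [180.0, -0.0, 0.0]
wrist_force: [-0.0, 1.1, 0.4]
opening: 0.0602
grasp_force: 0.0
```

Emit:
arm_command:
  series:
    - [0,0,0,0]
    - [0,0,0,0]
    - [0,0,0,0]
    - [0,0,0,0]
    - [0,0,0,0]
  hand: 0.0
  grip_force: 70

```text
time: 4.15
ee_pos: [0.4728, -0.3284, 0.1942]
tcp_rot: [179.9, -0.1, 0.1]
wrist_force: [0.7, -0.1, 6.3]
opening: 0.0193
grasp_force: 68.4
```

Emit:
arm_command:
  series:
    - [0,0,-0.012,0]
    - [0,0,-0.024,0]
    - [-0.01,0,-0.026,0]
    - [-0.04,0,-0.026,0]
    - [-0.07,0,-0.026,0]

```text
time: 4.65
ee_pos: [0.4014, -0.3281, 0.2191]
tcp_rot: [-180.0, 0.0, 0.1]
wrist_force: [-1.1, -0.2, -1.7]
opening: 0.0191
grasp_force: 68.5
```

Emit:
arm_command:
  series:
    - [-0.03,0,0,0]
    - [-0.055,0,0,0]
    - [-0.06,0,-0.01,0]
    - [-0.06,-0.01,-0.04,0]
    - [-0.06,-0.03,-0.07,0]

```text
time: 5.15
ee_pos: [0.3418, -0.2985, 0.2901]
tcp_rot: [-180.0, 0.0, -0.1]
wrist_force: [0.7, 0.1, -1.6]
opening: 0.0193
grasp_force: 68.8
```

Emit:
arm_command:
  series:
    - [0.02,-0.045,-0.025,0]
    - [0.04,-0.09,-0.05,0]
    - [0.06,-0.135,-0.06,0.05]
    - [0.08,-0.18,-0.06,0.1]
    - [0.1,-0.225,-0.06,0.147]

```text
time: 5.65
ee_pos: [0.4394, -0.0792, 0.3506]
tcp_rot: [180.0, -0.1, -8.5]
wrist_force: [1.2, -0.9, -0.5]
opening: 0.0193
grasp_force: 68.8
```

Emit:
arm_command:
  series:
    - [0.02,-0.03,0,0]
    - [0.04,-0.05,0,0]
    - [0.04,-0.06,0,0]
    - [0.04,-0.06,0,0]
    - [0.04,-0.06,0,0]

```text
time: 6.15
ee_pos: [0.4839, -0.0513, 0.3497]
tcp_rot: [-179.0, 0.0, -6.6]
wrist_force: [-0.7, -0.4, -1.7]
opening: 0.0193
grasp_force: 69.0
```

```bash
python3 - <<'E'
from h import *
print(bot.get_obs())
M,k,r=wrist("w2")
for t,z in (("hood_edge",.064),("lip_middle",.028),("unit",0),("hook_tip",None)):
    for d in bot.mark_of("wrist",t)[:1]: print(t,np.round(d["location"],1),round(d["confidence"],2),None if z is None else np.round(watz(M,k,d["location"],z),4))
E
```

```text
{'time': 6.15, 'q': array([ -6.62763155,   0.82746192,  19.32757714, 108.50551075,
         0.99292074, 179.94415215]), 'qd': array([-0.58832993, -0.5065028 , -0.19520726, -0.16879056,  0.01523643,
       -0.07265093]), 'joint_efforts': array([ 6.09293841e-01, -4.41603577e+01,  4.42036343e+01, -7.82999746e-02,
        1.04236740e-01,  3.64516254e-04]), 'ee_pos': array([ 0.48388006, -0.05125137,  0.34965209]), 'tcp_rot': array([-1.79007074e+02,  4.42774919e-03, -6.57179209e+00]), 'wrist_force': array([-0.71299614, -0.39428062, -1.69294013]), 'torque': array([ 0.00228629,  0.07946141, -0.07092814]), 'grasp_force': 69.02741074562073, 'opening': 0.019333386739772033}
hood_edge [215.1  87.2] 0.87 [ 0.5779 -0.0018  0.064 ]
unit [220.9  18.8] 0.9 [ 0.6742 -0.0164  0.    ]
```

View pics/w2.png

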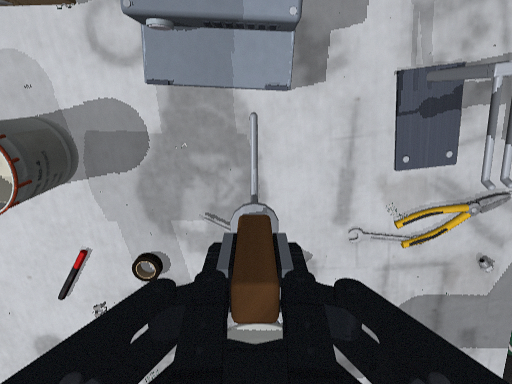

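The wrist picture shows the hook held straight, with its foot from (255,200) to (253,115). The unit's hood front runs from about (147,85) to (292,88). Joint 6 is at its limit, so I'll work with the hook yawed about +5° (a round tip doesn't need yaw alignment). First I'll crop to refine the unit's pose.

```bash
python3 - <<'E'
from h import *
M,k,r=wrist("w3"); np.savez("w3.npz",M=M,k=k)
im=r["color"][0:130,110:310]; cv2.imwrite("pics/w3c.png",cv2.resize(im,None,fx=4,fy=4,interpolation=cv2.INTER_CUBIC))
U=[.6732,-.0224,-.1462]
E
```

```text
(no output)
```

View pics/w3c.png

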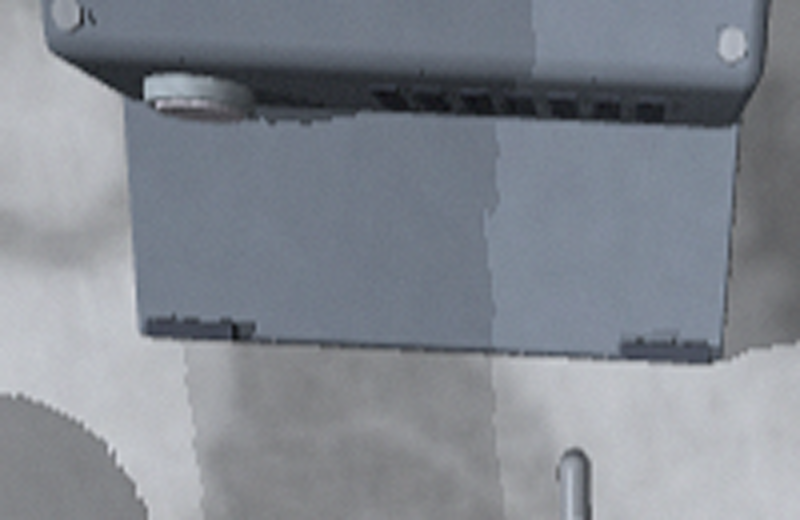

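Emit:
arm_command:
  series:
    - [0,0,0,-0.1]
    - [0,0,0,-0.2]
    - [0,0,0,-0.2]
    - [0,0,0,-0.2]
    - [0,0,0,-0.2]

```text
time: 6.95
ee_pos: [0.4844, -0.051, 0.3493]
tcp_rot: [-179.0, -0.2, 4.8]
wrist_force: [0.5, -0.4, -0.9]
opening: 0.0194
grasp_force: 69.0
```

The crop shows the hood's front corners at px (145.2,83.8) and (288.5,90), and the housing's right foot at (294.5,31.3).

```bash
python3 - <<'E'
from h import *
from scipy.optimize import least_squares
z=np.load("w3.npz"); M,k=z["M"],z["k"]
obs=[((-.1,.1,.07),(145.2,83.75)),((-.1,-.1,.07),(288.5,90)),((-.03,-.1,.07),(294.5,31.25))]
def W(v,X): c,s=np.cos(v[2]),np.sin(v[2]); return (v[0]+c*X[0]-s*X[1],v[1]+s*X[0]+c*X[1],X[2])
f=lambda v:np.concatenate([wproj(M,k,W(v,X))-p for X,p in obs])
r=least_squares(f,[.67,0,-.1]); v=r.x; print("unit",np.round(v,4),np.degrees(v[2]),np.round(r.fun,1))
print("edge",np.round(W(v,(-.1,0,.064)),4),"lip",np.round(W(v,(-.055,0,.028)),4))
# tip: end of foot at top, crop (574,452)->(253.5,113) outer end of foot: 68mm, z~axis
o=bot.get_obs(); print(o["ee_pos"],o["tcp_rot"],o["q"])
M2,k2,_=wrist()
for d in bot.mark_of("wrist","hood_edge")[:1]: print("edge net",np.round(watz(M2,k2,d["location"],.064),4))
for d in bot.mark_of("wrist","hook_tip")[:1]: print("tip net",np.round(d["location"],1),np.round(watz(M2,k2,d["location"],o["ee_pos"][2]-.034-.071),4),d["confidence"])
print("foot end (old pose)",np.round(watz(M,k,(253.5,113),.3497-.034-.055),4))
E
```

```text
unit [ 0.6773 -0.0204 -0.1513] -8.671422339173112 [-1.3  0.   1.6 -0.6 -0.3  0.7]
edge [ 0.5785 -0.0054  0.064 ] lip [ 0.6229 -0.0121  0.028 ]
[ 0.48436235 -0.05096424  0.34926642] [-179.00900878   -0.18696498    4.79021078] [ -6.59658224   0.87427866  19.3288632  108.46697231   1.00839604
 168.61148105]
edge net [0.5774 0.0007 0.064 ]
tip net [251.5 112.8] [ 0.5485 -0.0407  0.2443] 0.95
foot end (old pose) [ 0.5491 -0.0562  0.2607]
```

Emit:
arm_command:
  series:
    - [0.004,-0.019,0.02,0]
    - [0.009,-0.038,0.05,0]
    - [0.009,-0.038,0.09,0]
    - [0.009,-0.038,0.12,0]
    - [0.009,-0.038,0.14,0]
  hand: 0.0
  grip_force: 120

```text
time: 7.6
ee_pos: [0.4896, -0.0096, 0.2074]
tcp_rot: [-179.0, -0.0, 4.9]
wrist_force: [0.5, -0.3, -0.4]
opening: 0.0188
grasp_force: 117.1
```

Emit:
arm_command:
  series:
    - [0,0,0.02,0]
    - [0,0,0.04,0]
    - [0,0,0.06,0]
    - [0,0,0.075,0]
    - [0,0,0.075,0]

```text
time: 8.1
ee_pos: [0.4895, -0.0085, 0.1329]
tcp_rot: [-179.0, -0.0, 4.9]
wrist_force: [-0.1, 0.4, -1.1]
opening: 0.0189
grasp_force: 117.1
```

```bash
python3 - <<'E'
from h import *
o=bot.get_obs(); print(o["ee_pos"],o["tcp_rot"],o["wrist_force"],o["q"][[0,5]])
z=o["ee_pos"][2]-.105
M,k,r=wrist("w4")
for c,p in (("wrist",lambda px,z:watz(M,k,px,z)),("top",lambda px,z:atz("top",px,z)),("side",lambda px,z:atz("side",px,z))):
    if c!="wrist": cv2.imwrite(f"pics/{c}4.png",bot.camera(c)["color"])
    for t,zz in (("hook_tip",z),("hood_edge",.064)):
        for d in bot.mark_of(c,t)[:1]: print(c,t,np.round(d["location"],1),round(d["confidence"],2),np.round(p(d["location"],zz),4))
im=cv2.imread("pics/side4.png")[140:260,190:350]; cv2.imwrite("pics/s4c.png",cv2.resize(im,None,fx=5,fy=5,interpolation=cv2.INTER_CUBIC))
E
```

```text
[ 0.48945626 -0.00845436  0.13293732] [-1.78986279e+02 -4.25574203e-04  4.90669416e+00] [-0.12154675  0.43163959 -1.08197212] [ -1.57598319 173.51631642]
wrist hook_tip [251.8 112.8] 0.7 [0.5533 0.0017 0.0279]
wrist hood_edge [261.5  77.6] 0.87 [ 0.5791 -0.0037  0.064 ]
top hood_edge [263.3 197.9] 0.56 [ 0.5683 -0.0069  0.064 ]
side hook_tip [257.1 213.2] 0.74 [0.5627 0.0016 0.0279]
side hood_edge [253.8 200.4] 0.59 [ 0.5793 -0.0051  0.064 ]
```

View pics/s4c.png

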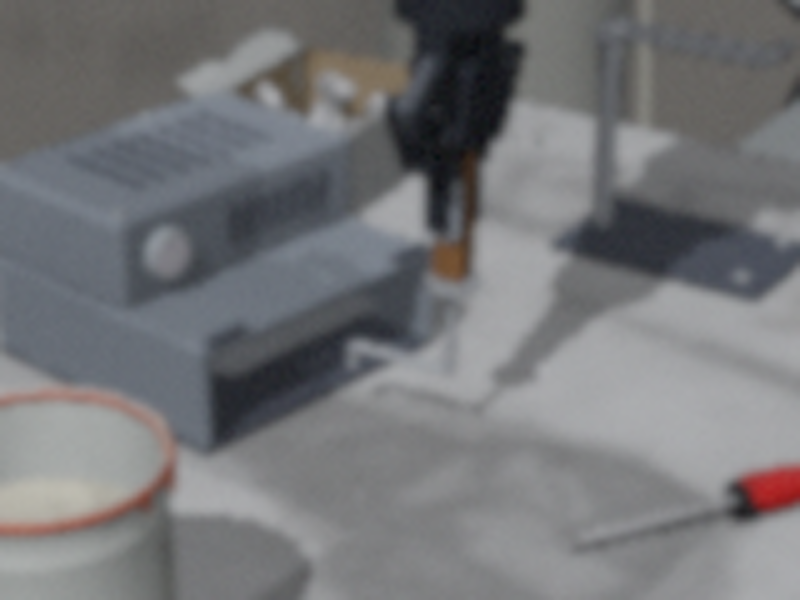

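The side view shows the hook's tip just before the bay opening at about crop (355,350), with the foot level and below the hood edge.

Emit:
arm_command:
  series:
    - [0,0,0.008,0]
    - [0.01,0.0024,0.008,0]
    - [0.02,0.0048,0.008,0]
    - [0.03,0.0072,0.008,0]
    - [0.034,0.0082,0.008,0]

```text
time: 9.05
ee_pos: [0.5264, -0.0139, 0.1267]
tcp_rot: [-179.0, -0.2, 4.9]
wrist_force: [-0.6, 0.5, -2.0]
opening: 0.0187
grasp_force: 117.1
```

Emit:
arm_command:
  series:
    - [0.001,0.0002,0,0]
    - [0.002,0.0005,0,0]
    - [0.003,0.0007,0,0]
    - [0.004,0.001,0,0]
    - [0.005,0.0012,0,0]

```text
time: 9.55
ee_pos: [0.5301, -0.0144, 0.127]
tcp_rot: [-179.0, -0.2, 4.9]
wrist_force: [0.1, 0.4, -1.9]
opening: 0.0186
grasp_force: 117.1
```

Emit:
arm_command:
  series:
    - [0.001,0.0002,0,0]
    - [0.002,0.0005,0,0]
    - [0.003,0.0007,0,0]
    - [0.004,0.001,0,0]
    - [0.004,0.001,0,0]

```text
time: 10.05
ee_pos: [0.5344, -0.015, 0.1269]
tcp_rot: [-179.0, -0.2, 4.9]
wrist_force: [-0.1, -0.0, -1.0]
opening: 0.019
grasp_force: 117.1
```

Emit:
arm_command:
  series:
    - [0.001,0.0002,0,0]
    - [0.002,0.0005,0,0]
    - [0.003,0.0007,0,0]
    - [0.003,0.0007,0,0]
    - [0.003,0.0007,0,0]

```text
time: 10.55
ee_pos: [0.5373, -0.0155, 0.1269]
tcp_rot: [-179.0, -0.2, 4.9]
wrist_force: [1.0, 0.7, -1.2]
opening: 0.0187
grasp_force: 117.1
```

Emit:
arm_command:
  series:
    - [0.001,0.0002,0,0]
    - [0.002,0.0005,0,0]
    - [0.003,0.0007,0,0]
    - [0.003,0.0007,0,0]
    - [0.003,0.0007,0,0]

```text
time: 11.05
ee_pos: [0.5404, -0.0159, 0.1269]
tcp_rot: [-179.0, -0.2, 4.9]
wrist_force: [0.9, -0.1, -1.2]
opening: 0.0187
grasp_force: 117.1
```

Emit:
arm_command:
  series:
    - [0.001,0.0002,0,0]
    - [0.002,0.0005,0,0]
    - [0.003,0.0007,0,0]
    - [0.003,0.0007,0,0]
    - [0.003,0.0007,0,0]

```text
time: 11.55
ee_pos: [0.5434, -0.0164, 0.1269]
tcp_rot: [-179.0, -0.2, 4.9]
wrist_force: [-0.5, 0.7, -2.1]
opening: 0.0186
grasp_force: 117.1
```

Emit:
arm_command:
  series:
    - [0.001,0.0002,0,0]
    - [0.002,0.0005,0,0]
    - [0.002,0.0005,0,0]
    - [0.002,0.0005,0,0]
    - [0.002,0.0005,0,0]

```text
time: 12.05
ee_pos: [0.5452, -0.0167, 0.1268]
tcp_rot: [-179.0, -0.2, 4.9]
wrist_force: [-3.5, 0.5, 0.2]
opening: 0.0185
grasp_force: 117.2
```

Emit:
arm_command:
  series:
    - [0.001,0.0002,0,0]
    - [0.002,0.0005,0,0]
    - [0.002,0.0005,0,0]
    - [0.002,0.0005,0,0]
    - [0.002,0.0005,0,0]

```text
time: 12.55
ee_pos: [0.5467, -0.0169, 0.1268]
tcp_rot: [-179.0, -0.1, 4.9]
wrist_force: [-7.5, 0.3, 0.9]
opening: 0.0186
grasp_force: 117.5
```

Contact at TCP x ≈ 0.544 and rising to 7.5 N means the tray is at its inner stop, so the hole's x is known. I'll back off, lift, move over the hole line and touch down.

Emit:
arm_command:
  series:
    - [-0.008,-0.0019,0,0]
    - [-0.008,-0.0019,-0.011,0]
    - [-0.008,-0.0019,-0.011,0]
    - [0.002,0.0005,-0.011,0]
    - [0.0122,0.0029,-0.011,0]

```text
time: 13.05
ee_pos: [0.561, -0.0192, 0.1381]
tcp_rot: [-179.0, -0.2, 4.9]
wrist_force: [0.2, 0.2, -2.4]
opening: 0.0183
grasp_force: 117.2
```

Emit:
arm_command:
  series:
    - [0,0,0.001,0]
    - [0,0,0.002,0]
    - [0,0,0.003,0]
    - [0,0,0.004,0]
    - [0,0,0.004,0]

```text
time: 13.55
ee_pos: [0.5596, -0.0189, 0.1337]
tcp_rot: [-179.0, -0.2, 4.9]
wrist_force: [0.3, -0.6, -1.4]
opening: 0.0185
grasp_force: 117.2
```

Emit:
arm_command:
  series:
    - [0,0,0.001,0]
    - [0,0,0.002,0]
    - [0,0,0.002,0]
    - [0,0,0.002,0]
    - [0,0,0.002,0]

```text
time: 14.05
ee_pos: [0.5599, -0.0189, 0.1325]
tcp_rot: [-179.0, -0.2, 4.9]
wrist_force: [-4.5, -0.2, 6.0]
opening: 0.0187
grasp_force: 117.9
```

Emit:
arm_command:
  series:
    - [0,0,-0.004,0]
    - [0.0009,-0.0039,-0.004,0]
    - [0.0019,-0.0078,-0.004,0]
    - [0.0019,-0.0078,-0.001,0]
    - [0.0019,-0.0078,-0.0005,0]

```text
time: 14.55
ee_pos: [0.5612, -0.0106, 0.1325]
tcp_rot: [-179.0, -0.2, 5.0]
wrist_force: [-1.1, 1.6, 3.8]
opening: 0.0189
grasp_force: 117.7
```

Emit:
arm_command:
  series:
    - [0,0,-0.004,0]
    - [0.0009,-0.0039,-0.004,0]
    - [0.0019,-0.0078,-0.004,0]
    - [0.0019,-0.0078,-0.001,0]
    - [0.0019,-0.0078,0,0]

```text
time: 15.05
ee_pos: [0.5623, -0.0028, 0.1325]
tcp_rot: [-179.0, -0.2, 4.9]
wrist_force: [-1.5, 0.9, 4.7]
opening: 0.0188
grasp_force: 117.7
```

Emit:
arm_command:
  series:
    - [0,0,-0.004,0]
    - [0.0009,-0.0039,-0.004,0]
    - [0.0019,-0.0078,-0.004,0]
    - [0.0019,-0.0078,-0.001,0]
    - [0.0019,-0.0078,0,0]

```text
time: 15.55
ee_pos: [0.5635, 0.0051, 0.1326]
tcp_rot: [-179.0, -0.2, 4.9]
wrist_force: [-0.8, 0.6, 4.2]
opening: 0.0188
grasp_force: 117.5
```

Emit:
arm_command:
  series:
    - [0,0,-0.004,0]
    - [-0.0038,0.0156,-0.004,0]
    - [-0.0075,0.0311,-0.004,0]
    - [-0.0075,0.0311,-0.002,0]
    - [-0.0075,0.0311,0,0]

```text
time: 16.05
ee_pos: [0.5586, -0.0278, 0.1321]
tcp_rot: [-179.0, -0.2, 4.8]
wrist_force: [-1.5, -0.5, 4.3]
opening: 0.019
grasp_force: 118.0
```

Emit:
arm_command:
  series:
    - [0,0,-0.004,0]
    - [-0.0009,0.0039,-0.004,0]
    - [-0.0019,0.0078,-0.004,0]
    - [-0.0019,0.0078,-0.001,0]
    - [-0.0019,0.0078,0,0]

```text
time: 16.55
ee_pos: [0.5573, -0.0347, 0.1316]
tcp_rot: [-179.0, -0.2, 4.9]
wrist_force: [0.1, 0.0, -1.8]
opening: 0.0185
grasp_force: 117.2
```

Emit:
arm_command:
  series:
    - [0,0,-0.004,0]
    - [-0.0009,0.0039,-0.004,0]
    - [-0.0019,0.0078,-0.004,0]
    - [-0.0019,0.0078,-0.001,0]
    - [-0.0019,0.0078,0,0]

```text
time: 17.05
ee_pos: [0.5561, -0.0428, 0.1315]
tcp_rot: [-179.0, -0.2, 4.9]
wrist_force: [-0.7, 0.9, -1.8]
opening: 0.0187
grasp_force: 117.2
```

Holes felt at unit y of about -15 and -23 mm (no contact at either), so the centre is about -19 mm. I'll go to the midpoint and lower into it.

Emit:
arm_command:
  series:
    - [0,0,-0.004,0]
    - [0.0009,-0.0039,-0.004,0]
    - [0.0009,-0.0039,-0.002,0]
    - [0.0009,-0.0039,0,0]
    - [0.0009,-0.0039,0.002,0]

```text
time: 17.55
ee_pos: [0.5568, -0.0385, 0.1297]
tcp_rot: [-179.0, -0.2, 4.9]
wrist_force: [0.5, -0.2, -1.4]
opening: 0.0184
grasp_force: 117.1
```

Emit:
arm_command:
  series:
    - [0,0,0.001,0]
    - [0,0,0.002,0]
    - [0,0,0.003,0]
    - [0,0,0.004,0]
    - [0,0,0.005,0]

```text
time: 18.05
ee_pos: [0.5569, -0.0386, 0.125]
tcp_rot: [-179.0, -0.2, 4.9]
wrist_force: [0.1, 0.2, -0.7]
opening: 0.0188
grasp_force: 117.1
```

Emit:
arm_command:
  series:
    - [-0.0058,-0.0014,0,0]
    - [-0.0117,-0.0028,0,0]
    - [-0.0175,-0.0042,0,0]
    - [-0.0233,-0.0056,0,0]
    - [-0.0292,-0.007,0,0]

```text
time: 18.55
ee_pos: [0.5267, -0.034, 0.1252]
tcp_rot: [-179.0, -0.2, 4.9]
wrist_force: [3.0, 0.5, -3.0]
opening: 0.0186
grasp_force: 117.1
```

Emit:
arm_command:
  series:
    - [-0.0058,-0.0014,0,0]
    - [-0.0117,-0.0028,0,0]
    - [-0.0175,-0.0042,0,0]
    - [-0.0233,-0.0056,0,0]
    - [-0.0292,-0.007,0,0]

```text
time: 19.05
ee_pos: [0.4971, -0.0295, 0.1252]
tcp_rot: [-179.0, -0.2, 4.9]
wrist_force: [3.5, 0.7, -1.5]
opening: 0.0184
grasp_force: 117.1
```

Emit:
arm_command:
  series:
    - [-0.0058,-0.0014,0,0]
    - [-0.0117,-0.0028,0,0]
    - [-0.0175,-0.0042,0,0]
    - [-0.0233,-0.0056,0,0]
    - [-0.0292,-0.007,0,0]

```text
time: 19.55
ee_pos: [0.4673, -0.0251, 0.1252]
tcp_rot: [-179.0, -0.2, 4.9]
wrist_force: [4.2, 0.5, -1.9]
opening: 0.0185
grasp_force: 117.1
```

Emit:
arm_command:
  series:
    - [-0.004,-0.001,0,0]
    - [-0.008,-0.0019,0,0]
    - [-0.012,-0.0029,0,0]
    - [-0.016,-0.0038,0,0]
    - [-0.0185,-0.0044,0,0]

```text
time: 20.05
ee_pos: [0.4486, -0.0223, 0.1252]
tcp_rot: [-179.0, -0.2, 4.9]
wrist_force: [2.9, 0.5, -2.2]
opening: 0.0188
grasp_force: 117.1
```

Emit:
arm_command:
  series:
    - [-0.001,-0.0002,0,0]
    - [-0.002,-0.0005,0,0]
    - [-0.003,-0.0007,0,0]
    - [-0.003,-0.0007,0,0]
    - [-0.003,-0.0007,0,0]

```text
time: 20.55
ee_pos: [0.4459, -0.0219, 0.1251]
tcp_rot: [-179.0, -0.2, 4.9]
wrist_force: [3.3, -0.1, -2.4]
opening: 0.0186
grasp_force: 117.2
```

Emit:
arm_command:
  series:
    - [-0.001,-0.0002,0,0]
    - [-0.002,-0.0005,0,0]
    - [-0.002,-0.0005,0,0]
    - [-0.002,-0.0005,0,0]
    - [-0.002,-0.0005,0,0]

```text
time: 21.05
ee_pos: [0.444, -0.0216, 0.1251]
tcp_rot: [-179.0, -0.2, 4.9]
wrist_force: [3.7, 0.3, -2.9]
opening: 0.0188
grasp_force: 117.1
```

Emit:
arm_command:
  series:
    - [-0.001,-0.0002,0,0]
    - [-0.002,-0.0005,0,0]
    - [-0.002,-0.0005,0,0]
    - [-0.002,-0.0005,0,0]
    - [-0.002,-0.0005,0,0]

```text
time: 21.55
ee_pos: [0.4429, -0.0214, 0.1251]
tcp_rot: [-179.0, -0.3, 4.9]
wrist_force: [10.2, 0.2, -6.6]
opening: 0.0186
grasp_force: 117.2
```

Emit:
arm_command:
  series:
    - [0.002,0.0005,0,0]
    - [0.0045,0.001,0,0]
    - [0.0045,0.001,-0.003,0]
    - [0.0045,0.001,-0.008,0]
    - [0.0045,0.001,-0.018,0]

```text
time: 22.05
ee_pos: [0.4457, -0.0222, 0.1432]
tcp_rot: [-179.0, -0.1, 4.9]
wrist_force: [-0.4, 1.0, -1.0]
opening: 0.0188
grasp_force: 118.1
```

Emit:
arm_command:
  series:
    - [0,0,-0.03,0]
    - [0,0,-0.06,0]
    - [0,0,-0.1,0]
    - [0,0.01,-0.14,0]
    - [-0.01,0.03,-0.15,0.04]

```text
time: 22.55
ee_pos: [0.4396, -0.0553, 0.2974]
tcp_rot: [-179.0, -0.5, 2.7]
wrist_force: [-0.2, 0.1, -2.5]
opening: 0.0189
grasp_force: 118.3
```

```bash
python3 - <<'E'
from h import *
o=bot.get_obs(); print(o["time"],o["ee_pos"],o["tcp_rot"],o["wrist_force"])
M,k,r=wrist("w5")
a=r["color"][0:260,120:390]; s=bot.camera("side")["color"][100:250,180:360]
cv2.imwrite("pics/m5.png",np.hstack([cv2.resize(a,(400,385)),cv2.resize(s,(400,385))]))
for t in ("hook_tip","hook"):
    for d in bot.mark_of("wrist",t)[:1]: print(t,d["location"],watz(M,k,d["location"],o["ee_pos"][2]-(.105 if t=="hook_tip" else .034)))
E
```

```text
22.55 [ 0.43959882 -0.05532943  0.29739312] [-179.0475352    -0.46314243    2.72131341] [-0.18068647  0.13854046 -2.46312025]
hook_tip [253.7, 112.9] [ 0.50456396 -0.04931146  0.19239312]
hook [254.1, 222.5] [ 0.43840946 -0.05403595  0.26339312]
```

View pics/m5.png

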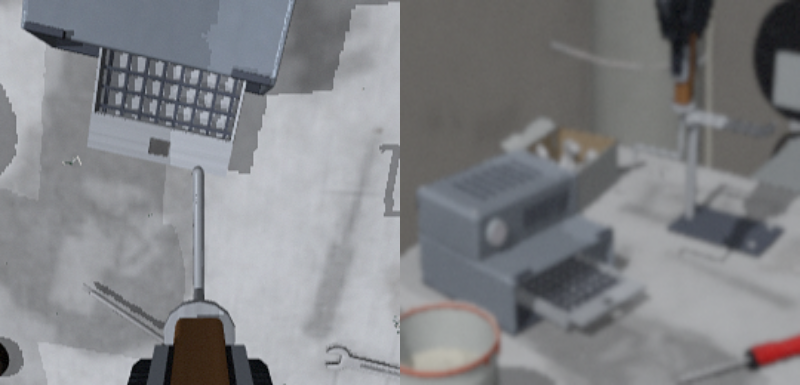

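The tray stands fully drawn out, with its finger hole at left-panel (160,147). The hook sits unchanged in the grip. Back to the rack.

Emit:
arm_command:
  series:
    - [-0.03,0.045,0,0.047]
    - [-0.06,0.09,0,0.047]
    - [-0.09,0.135,0,0.047]
    - [-0.11,0.18,0,0.047]
    - [-0.11,0.225,0,0.047]

```text
time: 23.25
ee_pos: [0.3376, -0.2805, 0.2887]
tcp_rot: [-179.0, -0.1, -0.0]
wrist_force: [1.7, 0.2, -0.7]
opening: 0.0186
grasp_force: 118.5
```

Emit:
arm_command:
  series:
    - [0,0.025,0.01,0]
    - [0,0.044,0.03,0]
    - [0,0.044,0.055,0]
    - [0,0.044,0.077,0]
    - [0,0.044,0.077,0]

```text
time: 23.75
ee_pos: [0.3387, -0.3212, 0.2071]
tcp_rot: [-178.7, 0.1, -0.0]
wrist_force: [-0.3, 0.4, -1.6]
opening: 0.0184
grasp_force: 118.0
```

```bash
python3 - <<'E'
from h import *
o=bot.get_obs(); print(o["time"],o["ee_pos"],o["tcp_rot"],o["q"][[0,5]])
M,k,r=wrist("w6"); a=r["color"][0:240,130:380]; cv2.imwrite("pics/w6c.png",cv2.resize(a,None,fx=2.4,fy=2.4,interpolation=cv2.INTER_CUBIC))
for t,z in (("hook_tip",o["ee_pos"][2]-.105),("hook",o["ee_pos"][2]-.034),("rack_seat",.16),("rack",0)):
    for d in bot.mark_of("wrist",t)[:1]: print(t,d["location"],np.round(watz(M,k,d["location"],z),4))
E
```

```text
23.75 [ 0.33867692 -0.32117246  0.20709349] [-1.78746532e+02  1.48313805e-01 -2.47154240e-02] [-43.96863388 136.05088873]
hook_tip [251.2, 113.1] [ 0.4026 -0.3157  0.1021]
hook [255.7, 221.5] [ 0.3379 -0.3207  0.1731]
rack_seat [266.7, 7.9] [ 0.4639 -0.3266  0.16  ]
rack [263.2, 51.0] [ 0.4615 -0.3257  0.    ]
```

View pics/w6c.png

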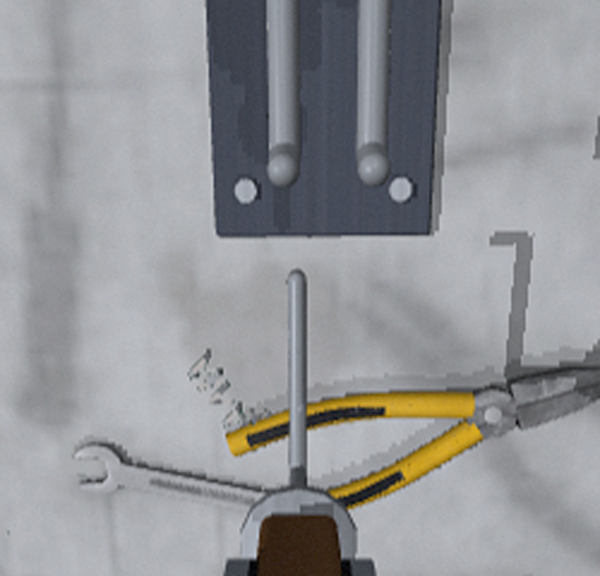

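The wrist view shows the prong tips at crop (283,165) and (373,165). The hook's foot lies about 6 mm left of the midline, so I'll raise it, shift 6 mm and enter.

Emit:
arm_command:
  series:
    - [0,0.003,-0.008,0]
    - [0,0.006,-0.016,0]
    - [0,0.006,-0.016,0]
    - [0,0.006,-0.016,0]
    - [0,0.006,-0.016,0]

```text
time: 24.5
ee_pos: [0.3394, -0.3289, 0.2265]
tcp_rot: [-179.0, -0.1, -0.1]
wrist_force: [-0.8, 0.6, -2.0]
opening: 0.0183
grasp_force: 118.1
```

```bash
python3 - <<'E'
from h import *
o=bot.get_obs(); print(o["time"],o["ee_pos"],o["tcp_rot"])
M,k,r=wrist("w7")
for t,z in (("hook_tip",o["ee_pos"][2]-.105),("hook",o["ee_pos"][2]-.034),("rack_seat",.16),("rack",0)):
    for d in bot.mark_of("wrist",t)[:1]: print(t,np.round(d["location"],1),np.round(watz(M,k,d["location"],z),4))
# prong tips: bright-round ends, by predicted pixel
print([np.round(wproj(M,k,(.43,y,.168)),1) for y in (-.315,-.326,-.337)])
g=cv2.cvtColor(r["color"],cv2.COLOR_BGR2GRAY)
for row in (20,40): print(row,g[row,225:305].tolist())
print([np.round(watz(M,k,(c,30),.158),4)[1] for c in (240,260,280)])
E
```

```text
24.5 [ 0.33944797 -0.32886318  0.22646222] [-1.78984965e+02 -9.00295623e-02 -6.61347571e-02]
hook_tip [253.  111.1] [ 0.4054 -0.3254  0.1215]
hook [256.7 221.4] [ 0.3389 -0.3292  0.1925]
rack_seat [250.4  18.9] [ 0.4637 -0.3248  0.16  ]
rack [255.6  52.5] [ 0.4641 -0.3258  0.    ]
[array([235.1,  75.5]), array([252.2,  75.4]), array([269.4,  75.4])]
20 [70, 67, 71, 73, 69, 73, 147, 157, 164, 162, 153, 154, 142, 129, 114, 94, 79, 67, 69, 72, 74, 70, 66, 67, 69, 67, 67, 69, 68, 67, 73, 80, 78, 83, 77, 78, 80, 80, 78, 76, 141, 150, 159, 168, 159, 155, 153, 135, 126, 111, 85, 71, 56, 80, 75, 76, 83, 77, 77, 75, 79, 76, 78, 76, 78, 76, 75, 76, 77, 74, 77, 72, 81, 76, 78, 78, 46, 104, 106, 106]
40 [77, 76, 80, 69, 73, 67, 116, 151, 159, 170, 161, 156, 145, 134, 118, 108, 83, 73, 56, 69, 70, 73, 68, 70, 69, 67, 72, 68, 67, 70, 69, 82, 84, 83, 78, 78, 80, 76, 76, 76, 140, 151, 158, 177, 161, 155, 148, 132, 121, 106, 80, 76, 78, 76, 81, 80, 82, 78, 79, 76, 78, 79, 78, 77, 76, 77, 78, 79, 75, 73, 73, 76, 78, 79, 79, 54, 84, 124, 120, 120]
[np.float64(-0.3179), np.float64(-0.3308), np.float64(-0.3437)]
```

Emit:
arm_command:
  series:
    - [0.01,-0.0015,0,0]
    - [0.03,-0.0015,0,0]
    - [0.05,-0.0015,0,0]
    - [0.07,-0.0015,0,0]
    - [0.085,-0.0015,0,0]

```text
time: 25.25
ee_pos: [0.4261, -0.3271, 0.2264]
tcp_rot: [-179.0, -0.1, -0.0]
wrist_force: [-0.6, -0.4, -2.2]
opening: 0.0187
grasp_force: 118.1
```

Emit:
arm_command:
  series:
    - [0.015,0,0,0]
    - [0.03,0,0,0]
    - [0.042,0,0,0]
    - [0.048,0,0,0]
    - [0.048,0,0,0]

```text
time: 25.75
ee_pos: [0.473, -0.3273, 0.2265]
tcp_rot: [-179.0, -0.1, -0.0]
wrist_force: [0.3, -0.1, -1.9]
opening: 0.0186
grasp_force: 118.1
```

Emit:
arm_command:
  series:
    - [0,0,0.01,0]
    - [0,0,0.02,0]
    - [0,0,0.027,0]
    - [0,0,0.03,0]
    - [0,0,0.031,0]

```text
time: 26.25
ee_pos: [0.4722, -0.3268, 0.1953]
tcp_rot: [-179.0, -0.1, -0.1]
wrist_force: [-0.5, 0.3, -1.6]
opening: 0.0188
grasp_force: 118.1
```

Emit:
arm_command:
  series:
    - [0,0,0.0005,0]
    - [0,0,0.001,0]
    - [0,0,0.001,0]
    - [0,0,0.001,0]
    - [0,0,0.001,0]

```text
time: 26.75
ee_pos: [0.4726, -0.327, 0.195]
tcp_rot: [-179.0, -0.1, -0.1]
wrist_force: [1.2, -0.5, -1.5]
opening: 0.0185
grasp_force: 118.1
```

Emit:
arm_command:
  series:
    - [0,0,0.0005,0]
    - [0,0,0.001,0]
    - [0,0,0.001,0]
    - [0,0,0.001,0]
    - [0,0,0.001,0]

```text
time: 27.25
ee_pos: [0.4726, -0.327, 0.1945]
tcp_rot: [-179.0, -0.1, -0.1]
wrist_force: [-1.4, 1.4, 5.6]
opening: 0.0188
grasp_force: 118.8
```

Emit:
arm_command:
  series:
    - [0,0,0.0005,0]
    - [0,0,0.001,0]
    - [0,0,0.001,0]
    - [0,0,0.001,0]
    - [0,0,0.001,0]

```text
time: 27.75
ee_pos: [0.4727, -0.327, 0.1944]
tcp_rot: [-179.1, -0.2, -0.1]
wrist_force: [-2.9, 1.8, 11.2]
opening: 0.0184
grasp_force: 119.9
```

Seated. I'll open gently, let the hook settle, then rise.

Emit:
arm_command:
  series:
    - [0,0,-0.001,0]
    - [0,0,-0.001,0]
    - [0,0,-0.001,0]
    - [0,0,-0.001,0]
    - [0,0,-0.001,0]
  grip_force: 20

```text
time: 28.25
ee_pos: [0.4726, -0.327, 0.1945]
tcp_rot: [-179.0, -0.1, -0.1]
wrist_force: [-1.0, 1.4, 7.5]
opening: 0.0189
grasp_force: 119.1
```

Emit:
arm_command:
  series:
    - [0,0,0,0]
    - [0,0,0,0]
    - [0,0,0,0]
    - [0,0,0,0]
    - [0,0,0,0]
  hand: 0.06

```text
time: 28.75
ee_pos: [0.4725, -0.3269, 0.1937]
tcp_rot: [-179.0, -0.1, -0.1]
wrist_force: [-0.4, 0.8, 0.4]
opening: 0.0601
grasp_force: 0.0
```

Emit:
arm_command:
  series:
    - [0,0,-0.01,0]
    - [0,0,-0.03,0]
    - [0,0,-0.06,0]
    - [0,0,-0.1,0]
    - [0,0,-0.13,0]

```text
time: 29.25
ee_pos: [0.4721, -0.329, 0.3269]
tcp_rot: [-179.1, -0.2, -0.1]
wrist_force: [0.1, 0.1, -0.4]
opening: 0.0604
grasp_force: 0.0
```

Emit:
arm_command:
  series:
    - [-0.04,0,-0.02,0]
    - [-0.08,0,-0.04,0]
    - [-0.12,0.01,-0.04,0]
    - [-0.14,0.02,-0.04,0]
    - [-0.14,0.02,-0.04,0]

```text
time: 29.75
ee_pos: [0.3301, -0.3504, 0.365]
tcp_rot: [-179.1, -0.2, -0.2]
wrist_force: [-0.3, -0.5, 0.0]
opening: 0.0603
grasp_force: 0.0
```

```bash
python3 - <<'E'
from h import *
o=bot.get_obs(); print(o["time"],o["ee_pos"],o["wrist_force"],o["opening"])
M,k,r=wrist("w8"); a=r["color"][0:110,170:300]; s=bot.camera("side")["color"][90:250,200:380]
cv2.imwrite("pics/m8.png",np.hstack([cv2.resize(a,(400,340)),cv2.resize(s,(390,340))]))
for t,z in (("hook",.16),("rack_seat",.16)):
    for d in bot.mark_of("wrist",t)[:1]: print(t,np.round(d["location"],1),np.round(watz(M,k,d["location"],z),4))
E
```

```text
29.75 [ 0.33006267 -0.35038788  0.36501502] [-0.26560931 -0.52425762  0.01278002] 0.06026235725497404
hook [234.8  33.4] [ 0.4711 -0.3263  0.16  ]
rack_seat [230.9  41.9] [ 0.463  -0.3219  0.16  ]
```

View pics/m8.png

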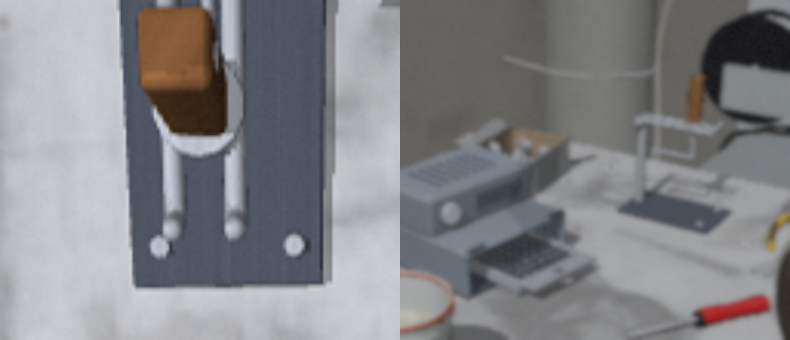

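The hook hangs upright on the prongs, with its collar at left-panel (200,115), and the tray is drawn out. I'm handing in.

```bash
python3 -c "
from workcell import bot
print(bot.job_done())"
```

```text
the job is handed in; nothing more can be done
None
```

The tray is drawn out to its stop, the hook hangs upright and released on its rack, and the job was handed in at about 30 s; it returned no verdict.

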